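# Unlock and switch on the loaded stirrer

## Robot

A 6-joint arm with a two-finger parallel gripper is mounted at the origin on a cart in front of the work surface, level with it; the furniture and walls round the work are solid. World frame = base frame: x ahead of the robot, y to its left, z up, the work surface at z = 0. Lengths are in m, angles in rad, forces in N, time in s.
With the tool pointing down it reaches from about 0.25 to 0.8 m from the base axis. Payload 8.5 kg.
Tool frame: the origin (TCP) lies on the centre line of the jaws, within the pads' length; the fingertips stand 19 mm ahead of it and the grasp point (between the pads) is the TCP; z points along the fingers, y is the line along which they close (so a half turn about z gives the same grasp; the last joint's range is limited). The gripper opens to 85 mm and grips with 20 to 120 N. Pads are 22 mm wide; open, the fingers measure 114 mm over their backs; the gripper's body (76 mm by 85 mm) begins 54 mm behind the grasp point. The pads swing forward as they close: fully open they stand 13 mm farther back than shut.
Start: joints at [1.125, 0.238, -0.013, 1.319, 0, 1.571], TCP at [0.226, 0.474, 0.25] pointing down, gripper open.
Joint ranges: [-2.66, 2.66], [-1.03, 1.9], [-1.14, 1.46], [-1.82, 2.27], [-1.45, 1.34], [-3.14, 3.14]. Speed limits (rad/s): [2.22, 2.22, 2.79, 3.14, 3.14, 3.14].

## Interface

Orientations are given as a unit quaternion [w, x, y, z].
In Python, from rig import r, grab_frame gives the robot as it stands.
- The arm moves only by the tool step_arm, never from a script. Its argument "deltas" is one flat list of numbers, 6 for each row, row after row: the shift along the tool's x, y, z each as a share of 25 mm, from -1 to 1, then the turn, a rotation vector about the tool's x, y, z each as a share of 0.08 rad, from -1 to 1. In form: [x, y, z, wx, wy, wz, x, y, z, wx, wy, wz, ...]. A call has 1 to 8 rows; each row shifts and turns the commanded pose from where the row before left it, along the tool's axes as they then stand; what a row does not reach is not made up. A row lasts 1/8 s, in which the tool goes at most 62.5 mm and 10.7 degrees, less where a joint would pass 70% of its speed; a pose out of reach is approached as far as the arm can. A call with a number of a shift or a turn outside -1 to 1 is refused whole. A call with a gripper value outside its range is refused whole. "grip" is the opening, from 0 (shut) to 1 (fully open), set as the call begins (left out, the last holds). The fingers move at their own pace and stop on an object; "grip_force" is the grip in N (left out, the last holds). Time passes only in rows, so rows that do not move let the fingers close. It gives the time, the measured TCP pose, the force, the opening and the grip force at its end, in the units of the state.
- r.read_state(): the state, without advancing time (a new reading comes with each control period).
- grab_frame(name): name is "scene" or "top" or "wrist"; returns a dict with "image" (420x560x3 uint8, red, green, blue), "depth" (420x560 float32, m along the optical axis (not along the pixel's ray), 0 where there is no reading), "fov_y" (degrees; the focal length in pixels is half the picture's height over the tangent of half this angle, whatever the lens; pixels are square), "cx", "cy" (the principal point, pixels), "extrinsics" (4x4, takes a point from world to camera coordinates). Camera axes: x right, y up, looking along -z (the intrinsics and any distortion apply to the point x, -y, -z); pixel columns grow to the right and rows downward; lengths in m; the calibration is good to about 2 mm. A picture is of the moment at which its call begins.
- r.close_job(): hands the job in; it is judged then, once.
The state is a dict: "time_s": time; "q": joint angles; "dq": joint speeds; "tau": joint torques, N m; "tcp_pos": TCP position; "tool_rot": TCP orientation; "wrist_force": force on the tool from outside, world axes, zero at the start; "wrist_torque": the same for the moment, N m; "gripper_width": opening from 0.0 (shut) to 1.0 (fully open); "gripper_force": force on a finger pad.
Only numpy, scipy, OpenCV 4.12 (cv2) and the standard library are available. Lean on these libraries where they do the work, as an engineer would, in place of code of your own. Each camera call takes 0.05 s, during which the arm holds its last target. There are 200 camera calls.

## Task

Two identical magnetic stirrers stand on the bench, and one of them carries a beaker on its plate. On that one, slide the orange lock tab all the way aside, then press the green button it was covering fully down, where it stays. Do not switch on the empty stirrer, leave the beaker standing in its place on its plate, and leave the tab aside.

Things in the scene. Friction and masses are not known exactly. Their poses are not given: they have to be found in the camera images.
- lock_tab_grip (a point): Orange lock tab of the stirrer with the beaker: level plate 70 (x) x 44 (y) x 4 mm with an upright rib at its centre, 26 (x) x 14 (y) mm, 30 mm above the plate. Point on the rib's axis, 20 mm above the plate's upper face, 10 mm below the rib's top. Axes of the stirrer: z up, x from its front (robot side) to its back; the tab opens along -y, to the right seen from the robot.
- lock_tab (a joint): Travel of that tab in m: 0 shut (rib straight above the green button's centre) to 0.060 fully aside; starts at 0 to 0.005. About 2 N of friction; it stays where it is left. Two fixed aluminium guide rails run along y at either side: inner faces 33 mm from the rib's centre in x, tops 3 mm above the plate's upper face.
- start_button_top (a point): Centre of the upper face of that stirrer's round green button, 30 mm across; same axes; it sinks with the button. Unpressed: 74 mm above the bench, 3 mm under the tab's plate, out of reach until the tab is aside. The deck round it is 12 mm lower; the rails stand 33 mm from its centre in x, 10 mm above its face. With the tab fully aside the tab's edge is 38 mm from its centre.
- start_button (a joint): How far that button is pressed, in m: 0 up, 0.008 fully down. It takes about 4 N and stays where it is pushed. The stirrer is a white box fixed to the bench, 290 (x) x 170 (y) mm, 60 mm high.
- idle_button (a joint): The same for the green button of the other, empty stirrer, of the same make with an orange tab of its own; it is not to be switched on.
- beaker: Translucent white plastic beaker with a yellow band, 70 mm across, 86 mm high, upright and loose near the middle of the round dark plate (132 mm across, 66 mm above the bench) of the stirrer to be started. Origin: centre of its underside, z up. The plate's centre is 150 mm behind (+x of the stirrer) and 35 mm to the right (-y) of the button's centre.
There are look-alikes about, which are no part of the job. What is shaped like the beaker but pink or red is not meant.

How it is judged:
By the outcome, as a careful person would: the job done as asked, in the order asked, and still so for the second after the job is handed in, with the robot touching nothing.
It also fails if it takes over 35 s, if anything falls off the work surface, if the arm or the gripper's body presses on something with over 40 N, if the wrist force passes 120 N, or if a joint passes its speed limit or range.

## Working session

There is one attempt and no reset: what is moved stays moved. The work goes in short steps, Python scripts to look and compute and a tool call to move; the robot and the scene stay as the last step left them, time stands still between calls to the robot, and variables do not carry over. Pictures are saved under pics/ and viewed, at most 10 in all, crops included, and the job is handed in when it is done.

Besides the shell and the picture viewer there is one more tool, called after "Request:" as name(argument=value, ...), one argument or row to a line, values as JSON. step_arm: Moves the arm, as the interface text tells. Its arguments: {"type":"object","properties":{"deltas":{"type":"array","items":{"type":"number","minimum":-1,"maximum":1}},"grip":{"type":"number"},"grip_force":{"type":"number"}},"required":["deltas"]}

```bash
mkdir -p pics
cat > h.py <<'E'
import numpy as np,cv2
from rig import r,grab_frame
def save(f,n): cv2.imwrite('pics/'+n+'.png',cv2.cvtColor(f['image'],cv2.COLOR_RGB2BGR))
def pts(f,uv):
    # world points of pixels by depth
    uv=np.atleast_2d(uv); h=f['image'].shape[0]; F=h/2/np.tan(np.radians(f['fov_y'])/2)
    d=f['depth'][uv[:,1],uv[:,0]]
    c=np.c_[(uv[:,0]-f['cx'])/F*d,-(uv[:,1]-f['cy'])/F*d,-d,np.ones(len(d))]
    return (c@np.linalg.inv(f['extrinsics']).T)[:,:3],d
def blobs(f,lo,hi,amin=40):
    hsv=cv2.cvtColor(f['image'],cv2.COLOR_RGB2HSV)
    m=cv2.inRange(hsv,lo,hi); n,l,s,c=cv2.connectedComponentsWithStats(m)
    out=[]
    for i in range(1,n):
        if s[i,4]<amin: continue
        v,u=np.where(l==i); p,d=pts(f,np.c_[u,v]); out.append((s[i],p[d>0]))
    return out
E
python3 - <<'E'
from h import *
for n in['scene','top']:
    f=grab_frame(n); save(f,n); print(n,f.keys(),f['fov_y'],f['cx'],f['cy'],(f['depth']>0).mean(),np.linalg.inv(f['extrinsics'])[:3].round(2).tolist())
    for nm,lo,hi in[('or',(8,130,90),(20,255,255)),('gr',(45,80,50),(85,255,255)),('ye',(22,110,90),(34,255,255))]:
        for s,p in blobs(f,lo,hi):
            print(nm,s.tolist(),np.percentile(p,[3,50,97],axis=0).round(3).tolist() if len(p) else 0)
E
```

```text
scene dict_keys(['image', 'depth', 'fov_y', 'cx', 'cy', 'extrinsics']) 55.36434126423132 280.0253734305077 208.38681097541078 0.9916581632653061 [[0.46, 0.65, -0.61, 0.03], [-0.89, 0.32, -0.33, -0.26], [-0.01, 0.69, 0.72, 0.72]]
or [376, 0, 23, 9, 85] [[1.878, 0.141, 0.058], [1.89, 0.179, 0.076], [1.905, 0.231, 0.093]]
or [544, 5, 15, 12, 52] [[1.75, -0.436, 0.162], [1.785, -0.417, 0.175], [1.818, -0.402, 0.19]]
or [406, 12, 45, 67, 1883] [[1.426, -0.132, 0.013], [1.441, -0.084, 0.121], [1.471, -0.029, 0.207]]
or [184, 170, 31, 23, 358] [[0.535, 0.22, 0.079], [0.556, 0.235, 0.082], [0.592, 0.263, 0.111]]
or [346, 237, 32, 29, 549] [[0.512, -0.193, 0.078], [0.533, -0.175, 0.081], [0.57, -0.152, 0.111]]
gr [93, 0, 21, 10, 74] [[2.676, 2.995, -0.605], [2.739, 2.998, -0.604], [2.802, 3.0, -0.602]]
gr [204, 0, 35, 22, 244] [[2.77, 1.874, -0.795], [3.335, 2.214, -0.78], [3.461, 2.286, -0.558]]
gr [14, 0, 315, 196, 18392] [[0.99, 1.356, -0.792], [1.803, 1.661, -0.782], [3.57, 2.013, -0.771]]
gr [159, 7, 15, 10, 85] [[2.546, 2.108, -0.788], [3.15, 2.62, -0.778], [3.232, 2.705, -0.486]]
gr [1
[... 3307 characters left out ...]
 [1.04, -0.423, 0.055]]
gr [15, 379, 7, 13, 47] [[0.168, 1.019, -0.788], [0.189, 1.032, -0.781], [0.21, 1.042, -0.773]]
ye [0, 0, 39, 218, 3879] [[0.894, 0.988, -0.79], [1.347, 1.028, -0.782], [1.877, 1.072, -0.773]]
ye [14, 219, 20, 39, 396] [[0.705, 0.99, -0.791], [0.768, 1.021, -0.782], [0.832, 1.06, -0.772]]
ye [13, 259, 20, 64, 761] [[0.438, 0.989, -0.789], [0.572, 1.019, -0.782], [0.668, 1.057, -0.774]]
ye [16, 368, 14, 39, 241] [[0.115, 0.987, -0.79], [0.171, 1.004, -0.781], [0.23, 1.029, -0.774]]
ye [9, 394, 7, 9, 40] [[0.132, 1.041, -0.788], [0.141, 1.051, -0.781], [0.158, 1.063, -0.775]]
ye [8, 409, 12, 11, 62] [[0.068, 1.029, -0.789], [0.08, 1.052, -0.781], [0.102, 1.064, -0.773]]
```

View pics/scene.png

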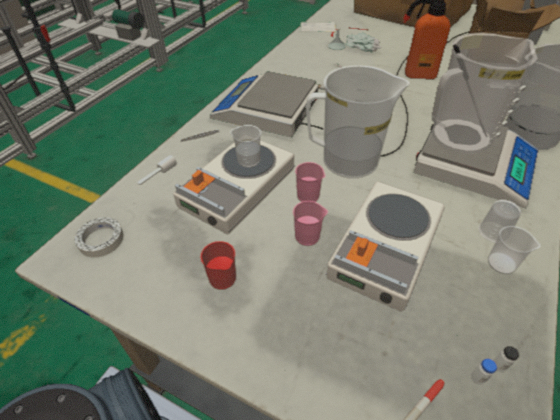

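View pics/top.png

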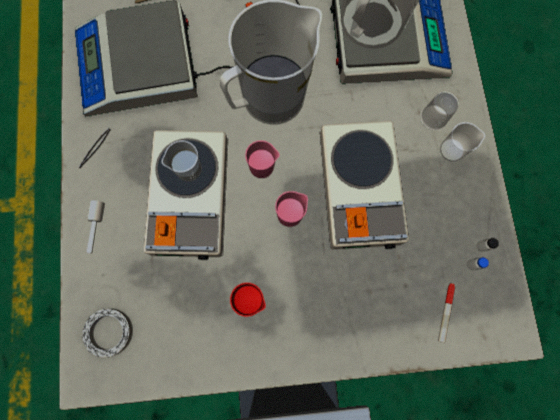

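The beaker stands on the left stirrer (top view: beaker at 182,160; its orange tab at 165,230). The right stirrer's plate is empty. I'll measure the left tab's rib and yaw.

Run:
```python
from h import *
for n in['scene','top']:
    f=grab_frame(n)
    for s,p in blobs(f,(8,130,90),(20,255,255),200):
        if not(.1<np.median(p[:,1])<.3 and np.median(p[:,0])<.8): continue
        pl=p[(p[:,2]>.075)&(p[:,2]<.088)]; t=p[p[:,2]>.107]
        print(n,len(t),'plate',cv2.minAreaRect((p[:,:2]*1000).astype(np.float32)),np.median(pl[:,2]),'rib',cv2.minAreaRect((t[:,:2]*1000).astype(np.float32)),np.median(t,axis=0))
    # white box top points around for yaw
    v,u=np.mgrid[0:420,0:560]; q,d=pts(f,np.c_[u.ravel(),v.ravel()])
    k=(d>0)&(q[:,2]>.05)&(q[:,2]<.08)&(abs(q[:,0]-.64)<.22)&(abs(q[:,1]-.21)<.16)
    print('box',cv2.minAreaRect((q[k,:2]*1000).astype(np.float32)))
s=r.read_state();print(s['tcp_pos'],s['tool_rot'],s['gripper_width'],s['time_s'])
from scipy.spatial.transform import Rotation as R
w=s['tool_rot'];print(R.from_quat([w[1],w[2],w[3],w[0]]).as_matrix().round(3))
```

```text
scene 43 plate ((565.318115234375, 250.1472930908203), (63.633399963378906, 62.857666015625), 79.7588882446289) 0.08099739871589473 rib ((560.9912719726562, 239.9014892578125), (13.395843505859375, 21.98949432373047), 71.0460433959961) [0.56062386 0.23870278 0.10989466]
box ((641.005615234375, 171.27212524414062), (239.29217529296875, 439.3424072265625), 89.09032440185547)
top 70 plate ((561.8328857421875, 241.70956420898438), (51.091163635253906, 66.99959564208984), 81.83429718017578) 0.08035360270096048 rib ((561.4571533203125, 237.73069763183594), (14.239007949829102, 23.460779190063477), 84.83171081542969) [0.56246977 0.23804522 0.11008567]
box ((641.0101318359375, 171.9854736328125), (240.28717041015625, 439.74786376953125), 89.48448181152344)
[0.22627457 0.47345727 0.24990978] [-9.45266165e-05  2.21088584e-01  9.75253618e-01 -4.58821750e-04] 1.0000667124405835 0.2
[[-0.902  0.431 -0.   ]
 [ 0.431  0.902 -0.001]
 [-0.    -0.001 -1.   ]]
```

Request:
step_arm(
  deltas=[-0.97, -0.24, 0, 0, 0, -1, -0.97, -0.24, 0, 0, 0, -1, -0.97, -0.24, 0, 0, 0, -1, -0.97, -0.24, 0, 0, 0, -1, -0.98, -0.41, 0, 0, 0, 0, -0.98, -0.41, 0, 0, 0, 0, -0.98, -0.41, 0, 0, 0, 0, -0.98, -0.41, 0, 0, 0, 0],
  grip=0,
)

```text
time_s: 1.2
tcp_pos: [0.403, 0.3666, 0.2501]
tool_rot: [-0.0, 0.063, 0.998, -0.0]
wrist_force: [-0.4, 0.0, -0.8]
gripper_width: 0.002
gripper_force: 0.0
```

Request:
step_arm(
  deltas=[-0.98, -0.41, 0, 0, 0, 0, -0.98, -0.41, 0, 0, 0, 0, -0.98, -0.41, 0, 0, 0, 0, 0, 0, 0, 0, 0, 0],
)

```text
time_s: 1.7
tcp_pos: [0.4725, 0.3265, 0.2498]
tool_rot: [-0.0, 0.064, 0.998, -0.0]
wrist_force: [-0.8, 0.2, 0.6]
gripper_width: 0.003
gripper_force: 0.0
```

```bash
cat >> h.py <<'E'
from scipy.spatial.transform import Rotation as R
def to_tool(p):
    s=r.read_state(); w=s['tool_rot']; M=R.from_quat([w[1],w[2],w[3],w[0]]).as_matrix()
    return ((np.array(p)-s['tcp_pos'])@M/.025).round(2),M.round(3)
E
python3 - <<'E'
from h import *
f=grab_frame('wrist'); save(f,'w1')
for s,p in blobs(f,(8,130,90),(20,255,255),200):
    t=p[p[:,2]>.107]
    print(s,len(t),'plate',cv2.minAreaRect((p[:,:2]*1000).astype(np.float32)))
    if len(t): print('rib',cv2.minAreaRect((t[:,:2]*1000).astype(np.float32)),np.median(t,axis=0))
s=r.read_state();print(s['tcp_pos'],s['time_s'],to_tool([.566,.278,.106]))
E
```

```text
[ 172  272   51   51 1756] 83 plate ((514.560791015625, 258.22344970703125), (54.48833465576172, 138.5498504638672), 67.32276153564453)
rib ((508.6559753417969, 270.6038513183594), (13.295868873596191, 118.6286392211914), 56.041446685791016) [0.5511966  0.24249825 0.11037053]
[0.47162831 0.32696051 0.24987635] 1.75 (array([-4.  , -1.46,  5.75]), array([[-0.992,  0.127, -0.001],
       [ 0.127,  0.992, -0.   ],
       [ 0.001, -0.   , -1.   ]]))
```

View pics/w1.png

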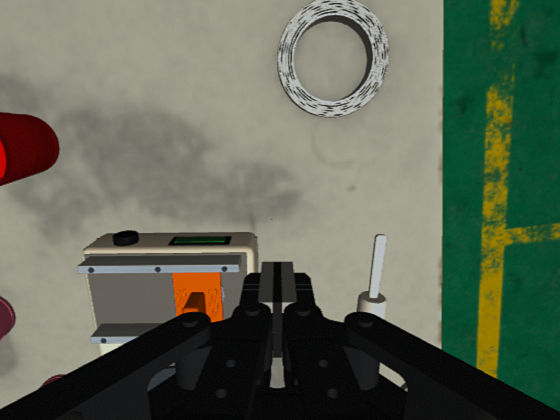

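The rails run parallel to the picture's rows (front rail at y≈268), so the yaw is right. The tab is at about (197,295), with its rib to the left of the shut fingers.

Request:
step_arm(
  deltas=[-1, -0.37, 0.6, 0, 0, 0, -1, -0.37, 0.6, 0, 0, 0, -1, -0.37, 0.6, 0, 0, 0, -1, -0.37, 0.6, 0, 0, 0, 0, 0, 0.9, 0, 0, 0, 0, 0, 0.9, 0, 0, 0, 0, 0, 0.9, 0, 0, 0, 0, 0, 0, 0, 0, 0],
)

```text
time_s: 2.75
tcp_pos: [0.5653, 0.2773, 0.1207]
tool_rot: [-0.002, 0.063, 0.998, -0.001]
wrist_force: [-0.0, 0.3, 0.7]
gripper_width: 0.001
gripper_force: 0.0
```

Run:
```python
from h import *
f=grab_frame('scene');s=f['image'][130:260,140:320];f['image']=cv2.resize(s,None,fx=4,fy=4);save(f,'s2')
print(to_tool([.566,.278,.107])[0],to_tool([.5615,.238,.107])[0])
```

```text
[-0.    0.01  0.6 ] [-0.02 -1.6   0.61]
```

View pics/s2.png

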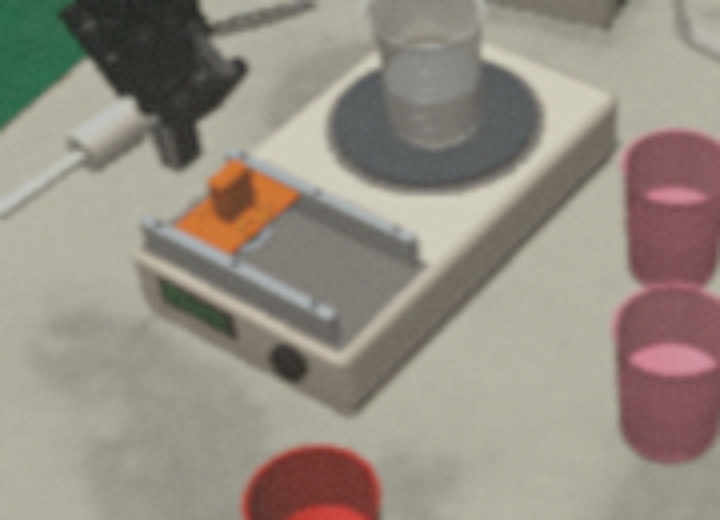

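The fingertips (180,155 in the crop) are left of the rib (232,190) and above the deck. Next I lower them and push right.

Request:
step_arm(
  deltas=[0, 0, 0.55, 0, 0, 0, 0, -0.5, 0, 0, 0, 0, 0, -0.5, 0, 0, 0, 0, 0, -0.5, 0, 0, 0, 0, 0, -0.4, 0, 0, 0, 0, 0, -0.4, 0, 0, 0, 0, 0, 0, 0, 0, 0, 0],
)

```text
time_s: 3.68
tcp_pos: [0.5588, 0.22, 0.1093]
tool_rot: [0.0, 0.063, 0.998, -0.0]
wrist_force: [0.5, -0.3, 0.7]
gripper_width: -0.0
gripper_force: 0.0
```

Run:
```python
from h import *
f=grab_frame('scene');s=f['image'][130:260,140:320];f['image']=cv2.resize(s,None,fx=4,fy=4);save(f,'s3')
s=r.read_state();print(s['tcp_pos'],s['wrist_force'])
```

```text
[0.55878851 0.22045524 0.10925205] [-0.08337086  1.11004433 -0.0110062 ]
```

View pics/s3.png

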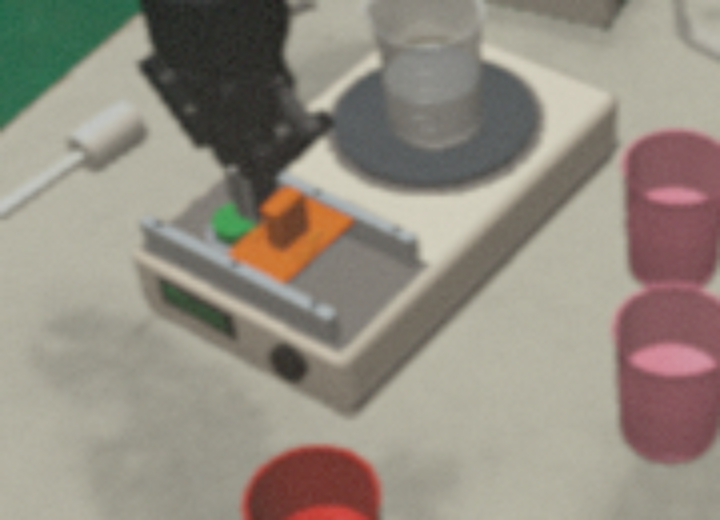

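The tab slides: the rib is now at (288,215) and the green button shows at (230,222). I keep pushing in smaller steps while watching the force.

Request:
step_arm(
  deltas=[0, -0.35, 0, 0, 0, 0, 0, -0.35, 0, 0, 0, 0, 0, 0, 0, 0, 0, 0],
)

```text
time_s: 4.1
tcp_pos: [0.5567, 0.2032, 0.1092]
tool_rot: [0.0, 0.063, 0.998, 0.0]
wrist_force: [1.3, 1.6, 0.4]
gripper_width: -0.001
gripper_force: 0.7
```

Request:
step_arm(
  deltas=[0, -0.16, 0, 0, 0, 0, 0, -0.12, 0, 0, 0, 0, 0, 0, 0, 0, 0, 0],
)

```text
time_s: 4.47
tcp_pos: [0.5566, 0.2021, 0.1095]
tool_rot: [0.0, 0.061, 0.998, 0.005]
wrist_force: [2.1, 28.4, -5.2]
gripper_width: 0.001
gripper_force: 13.8
```

Run:
```python
from h import *
f=grab_frame('scene')
for n,lo,hi,z in[('or',(8,130,90),(20,255,255),.107),('gr',(50,120,60),(80,255,255),.07)]:
  for s,p in blobs(f,lo,hi,10):
    if .1<np.median(p[:,1])<.32 and .4<np.median(p[:,0])<.8:
        t=p[p[:,2]>z]; print(n,len(t),np.percentile(t,[5,50,95],axis=0).round(4).tolist())
s=r.read_state();print(s['tcp_pos'],s['wrist_force'])
```

```text
or 56 [[0.5441, 0.1754, 0.1071], [0.5538, 0.1825, 0.1101], [0.5633, 0.1903, 0.1124]]
gr 63 [[0.5492, 0.232, 0.0715], [0.5611, 0.2424, 0.0736], [0.5715, 0.2526, 0.0753]]
[0.55657617 0.20206995 0.10948308] [ 2.59524589 26.81810931 -5.19360133]
  return _methods._mean(a, axis=axis, dtype=dtype,
  ret = ret.dtype.type(ret / rcount)
```

The tab has hit its stop (28 N). The button centre at (0.561, 0.242) agrees from both routes: the rib's final position plus 60 mm, and the green mask. I back off over it.

Request:
step_arm(
  deltas=[0, 0.6, 0, 0, 0, 0, 0, 0.6, 0, 0, 0, 0, 0, 0.65, 0, 0, 0, 0, 0, 0, 0, 0, 0, 0, 0, 0, 0, 0, 0, 0],
)

```text
time_s: 5.15
tcp_pos: [0.5613, 0.2424, 0.1089]
tool_rot: [-0.0, 0.063, 0.998, -0.0]
wrist_force: [-0.1, 0.1, -0.5]
gripper_width: 0.0
gripper_force: 0.0
```

Run:
```python
from h import *
print(to_tool([.561,.242,.093])[0])
f=grab_frame('scene')
for s,p in blobs(f,(8,130,90),(20,255,255),100):
    if .1<np.median(p[:,1])<.32 and .4<np.median(p[:,0])<.8:
        t=p[p[:,2]>.107]; print(len(t),np.median(t,axis=0))
s=f['image'][130:260,140:320];f['image']=cv2.resize(s,None,fx=4,fy=4);save(f,'s4')
s=r.read_state();print(s['tcp_pos'],s['wrist_force'])
```

```text
[ 0.01 -0.02  0.63]
49 [0.55340546 0.18169409 0.10997314]
[0.56128424 0.24221333 0.10893896] [ 0.86785475 -0.09254526  0.6614088 ]
```

View pics/s4.png

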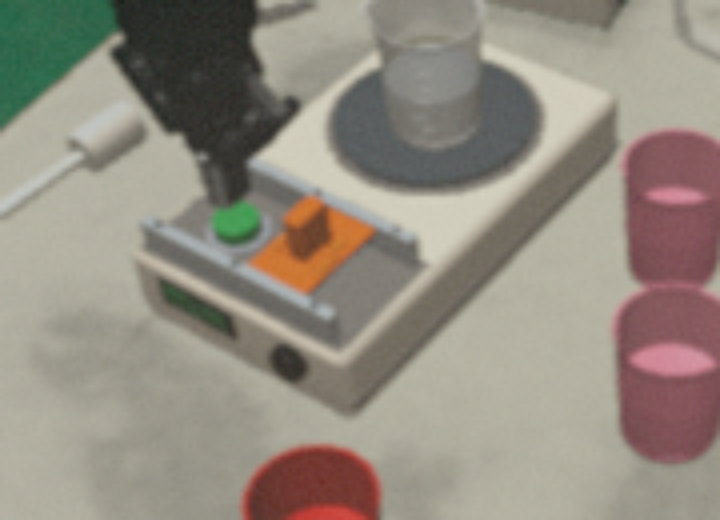

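The fingers are above the green button (237,222), and the tab has stayed aside. Now I press.

Request:
step_arm(
  deltas=[0, 0, 0.3, 0, 0, 0, 0, 0, 0.3, 0, 0, 0, 0, 0, 0.15, 0, 0, 0, 0, 0, 0.12, 0, 0, 0, 0, 0, 0, 0, 0, 0],
)

```text
time_s: 5.82
tcp_pos: [0.5613, 0.2426, 0.087]
tool_rot: [-0.0, 0.063, 0.998, -0.0]
wrist_force: [-1.4, 0.3, 0.2]
gripper_width: 0.004
gripper_force: 0.0
```

Request:
step_arm(
  deltas=[0, 0, 0.1, 0, 0, 0, 0, 0, 0.05, 0, 0, 0, 0, 0, 0, 0, 0, 0],
)

```text
time_s: 6.2
tcp_pos: [0.5615, 0.2427, 0.085]
tool_rot: [0.001, 0.063, 0.998, 0.0]
wrist_force: [-5.1, -2.7, 15.0]
gripper_width: 0.004
gripper_force: 7.4
```

Request:
step_arm(
  deltas=[0, 0, 0.08, 0, 0, 0, 0, 0, 0, 0, 0, 0],
)

```text
time_s: 6.45
tcp_pos: [0.5615, 0.2428, 0.0848]
tool_rot: [0.001, 0.063, 0.998, 0.001]
wrist_force: [-9.8, -4.7, 31.8]
gripper_width: 0.002
gripper_force: 15.6
```

Request:
step_arm(
  deltas=[0, 0, -0.5, 0, 0, 0, 0, 0, -1, 0, 0, 0, 0, 0, -1, 0, 0, 0, 0, 0, -1, 0, 0, 0, 1, 1, -1, 0, 0, 0, 1, 1, 0, 0, 0, 0, 1, 1, 0, 0, 0, 0, 0, 0, 0, 0, 0, 0],
)

```text
time_s: 7.45
tcp_pos: [0.4952, 0.3282, 0.194]
tool_rot: [-0.0, 0.061, 0.998, 0.0]
wrist_force: [0.6, 0.7, -0.2]
gripper_width: -0.002
gripper_force: 0.0
```

Run:
```python
from h import *
f=grab_frame('scene')
for n,lo,hi,z in[('or',(8,130,90),(20,255,255),.107),('gr',(50,120,60),(80,255,255),.0)]:
  for s,p in blobs(f,lo,hi,10):
    if .1<np.median(p[:,1])<.32 and .4<np.median(p[:,0])<.8:
        t=p[p[:,2]>z]; print(n,len(t),np.percentile(t,[5,50,95],axis=0).round(4).tolist()) if len(t) else 0
s=f['image'][130:260,140:320];f['image']=cv2.resize(s,None,fx=4,fy=4);save(f,'s5')
```

```text
or 48 [[0.5428, 0.1761, 0.1083], [0.5542, 0.1812, 0.1099], [0.5645, 0.1879, 0.1118]]
gr 52 [[0.5518, 0.2337, 0.0645], [0.5609, 0.2425, 0.066], [0.5703, 0.2522, 0.0676]]
  return _methods._mean(a, axis=axis, dtype=dtype,
  ret = ret.dtype.type(ret / rcount)
```

View pics/s5.png

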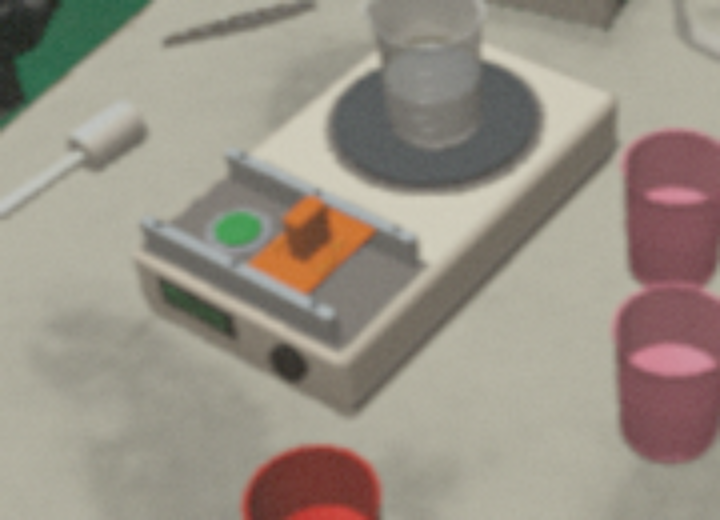

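The button (238,230) is flush at z = 66 mm, so it is fully down. The tab is aside (305,240), the beaker hasn't moved, and the arm is clear.

```bash
python3 -c "
from rig import r
print(r.close_job())"
```

```text
the job is handed in; nothing more can be done
None
```

The job is handed in: on the stirrer with the beaker, the lock tab was slid to its stop and the green button pressed fully down (face at 66 mm, 8 mm below its start), with the beaker in place and the empty stirrer untouched.

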